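# Empty the chute of the sharps bin and shut it

## Task

Two used needle cartridges lie in the loading chute of the sharps bin, held back by its closed lid. Press the side lever down with the fingertips to lift the lid until both have slid into the bin, then let the lever up slowly so that the lid settles shut without slamming, and push the closure catch all the way over the edge of the lid. Nothing is picked up: do not touch the cartridges or push on the lid itself, and leave the things standing around where they are.

Things in the scene. Friction and masses are not known exactly. Their poses are not given: they have to be found in the camera images.
- sharps_bin: Bench sharps bin, fixed: upright steel box 170 (x) x 130 (y) x 145 mm tall. Origin: centre of its underside, on the table. Its own x runs from the front wall (rim of the chute, x = -85 mm) to the back wall (x = +85 mm), y to its left, z up. A grey lid, hinged at the back, covers the mouth (top 152 mm above the table). Lever on the left side (+y), catch on the right side (-y).
- chute (a point): Middle of the lower end of what can be seen of the chute, where the shut lid's upright apron stands on it, at (-40, 0, 115) mm in the bin frame. The polished chute lies at the bin's front top, open above, 124 mm wide, and slopes down 33 degrees towards the back, ending over the inside of the bin; things slide in once the apron is up.
- lid (a joint): Opening angle of the lid about its hinge along the bin's y, at (80, -, 150) mm in the bin frame: 0 shut, about 0.92 rad when the lever is fully pressed. It is linked to the lever and falls shut by its own weight (about 0.25 kg), undamped, if the lever is let go; closing at 0.3 rad/s (pad rising about 18 mm/s) is gentle, above 1.5 rad/s it bangs.
- press_lever (a joint): Angle of the side lever about its pivot: 0 up (at rest), 0.36 rad fully pressed (pad down). The lid turns 2.55 times as far as the lever. Pressing takes about 2 to 6 N at the pad; it does not stay down by itself.
- lever_pad (a point): Centre of the top face of the lever's ribbed rubber pad, 42 (along the bin's x) x 56 mm, the part to press. It moves with the lever: at rest at (-165, 74, 129) mm in the bin frame; as it goes down it swings about the lever's pivot, ending about 50 mm lower and 13 mm nearer the bin, tilted 0.36 rad. Open space lies below the pad; the bin's front wall is 80 mm from its centre.
- lever_pivot (a point): Axis of the lever on the bin's left side, at (-20, 74, 140) mm in the bin frame; the lever turns about the bin's y axis, 145 mm from the pad's centre.
- catch (a joint): Travel of the closure catch: starts open (0 to 0.004 m), 0.022 m fully home against its stop, with its tongue over the lid's ear. Slides along the bin's +x (front to back); friction about 2 N. It can go home only with the lid shut or clear of it, and holds the lid shut.
- catch_tab (a point): On the catch's upright thumb tab (20 mm wide across, 6 mm thick, top at 182 mm above the table): centre of its front face, the face to push towards the back (+x of the bin), 170 mm above the table, 12 mm below the top of the tab; when open at about (-75, -76, 170) mm in the bin frame. Free of everything in front of it down to the catch's guide at 140 mm.
- used_1: Used needle cartridge, 12 x 40 x 12 mm (short blue barrel, black collar, thin needle along its y), starting across the chute against the lid's apron. Origin: centre of its underside. In the bin it lies loose on the floor, 8 mm above the table.
- used_2: Used needle cartridge, 12 x 40 x 12 mm (short orange barrel, black collar, thin needle along its y), starting across the chute against the lid's apron. Origin: centre of its underside. In the bin it lies loose on the floor, 8 mm above the table.
- spirit: White dropper bottle, 43 x 42 x 130 mm, standing in front of the bin, to be left alone. Origin: centre of its underside.
- tape_roll: Roll of yellow tape, 64 x 62 x 19 mm, lying to the left of the bin, to be left alone. Origin: centre of its underside.
- nub_1: Small machined nub, 23 mm wide, 15 mm tall, at the bin's left, to be left alone. Origin: centre of its underside.
- tweezers_2: Steel tweezers, 12 x 122 x 10 mm, left of the bin, to be left alone. Origin: centre of its underside.
- spring_clamp: Spring clamp, 57 x 102 x 14 mm, lying on the right leaf, to be left alone. Origin: centre of its underside.
- marker: Marker, 13 x 136 x 14 mm, lying on the right leaf, to be left alone. Origin: centre of its underside.

How it is judged:
By the outcome, as a careful person would: the job done as asked, in the order asked, and still so for the second after the job is handed in, with the robot touching nothing.
It also fails if it takes over 48 s, if anything falls off the work surface, if the arm or the gripper's body presses on something with over 40 N, if the wrist force passes 120 N, or if a joint passes its speed limit or range.

## Robot

A 6-joint arm with a two-finger parallel gripper is mounted at the origin on a cart in front of the work surface, level with it; the furniture and walls round the work are solid. World frame = base frame: x ahead of the robot, y to its left, z up, the work surface at z = 0. Lengths are in m, angles in rad, forces in N, time in s.
With the tool pointing down it reaches from about 0.325 to 0.85 m from the base axis. Payload 15.5 kg.
Tool frame: the origin (TCP) lies on the centre line of the jaws, within the pads' length; the fingertips stand 17 mm ahead of it and the grasp point (between the pads) lies 2 mm behind it; z points along the fingers, y is the direction in which the jaws open and shut (so a half turn about z gives the same grasp; the last joint's range is limited). The gripper opens to 91 mm and grips with 3 to 60 N. Pads are 32 mm wide; open, the fingers measure 118 mm over their backs; the gripper's body (76 mm by 178 mm) begins 60 mm behind the grasp point.
Start: joints at [-1.278, 0.494, 1.345, -0, 1.302, -0.096], TCP at [0.236, -0.579, 0.231] pointing down, gripper open.
Joint ranges: [-2.91, 2.91], [-0.82, 2.16], [0.22, 2.67], [-1.22, 4.37], [0.12, 2.79], [-3.08, 3.08]. Speed limits (rad/s): [1.89, 1.89, 2.57, 3.01, 3.01, 3.01].

## Interface

Orientations are given as a unit quaternion [w, x, y, z].
In Python, from cell import monitor, eyes, env gives the robot as it stands.
- The arm moves only by the tool send_rows, never from a script. Its argument "series" is a list of rows, each a list of 7 numbers: the opening, from -1 (shut) to 1 (fully open), then the shift along the world's x, y, z in cm, then the turn, a rotation vector about the world's x, y, z in rad. A call has 1 to 8 rows; each row shifts and turns the commanded pose from where the row before left it; what a row does not reach is not made up. A row lasts 1/12 s, in which the tool goes at most 41.7 mm and 7.16 degrees, less where a joint would pass 70% of its speed; a pose out of reach is approached as far as the arm can. A call with a gripper value outside its range is refused whole. The fingers move at their own pace and stop on an object; "grip_force" is the grip in N (left out, the last holds). Time passes only in rows, so rows that do not move let the fingers close. It gives the time, the measured TCP pose, the force and the opening at its end, in the units of the state.
- monitor.get_state(): the state, without advancing time (a new reading comes with each control period).
- eyes.grab_frame(name): name is "scene" or "top" or "wrist"; returns the picture (384x512x3 uint8, red, green, blue); there is no depth.
- eyes.camera_info(name): a dict with "intrinsics" (3x3 intrinsics, pixels), "k1" (the pictures are not rectified: a ray, as slopes to the right and down, at radius r is drawn at 1 + k1 r^2 times it, then the intrinsics apply), "R" (3x3) and "t" (3): a world point X has camera coordinates R X + t; the wrist camera has in their place "tool_from_camera" (4x4, takes a point from camera to tool coordinates, whose origin is the TCP and whose axes are the flange's). Camera axes: x right, y down, z forward; pixel columns grow to the right and rows downward; lengths in m; the calibration is good to about 2 mm. A picture is of the moment at which its call begins: read the wrist's pose just before it. camera_info takes no time and is no camera call.
- env.hand_in(): hands the job in, once; it reports no verdict.
The state is a dict: "time": time; "joint_pos": joint angles; "dq": joint speeds; "joint_torque": joint torques, N m; "tcp_pos": TCP position; "tool_rot": TCP orientation; "contact_force": force on the tool from outside, world axes, zero at the start; "torque": the same for the moment, N m; "grip_width": opening from 0.0 (shut) to 1.0 (fully open).
Only numpy, scipy, OpenCV 4.12 (cv2) and the standard library are available. Lean on these libraries where they do the work, as an engineer would, in place of code of your own. Each camera call takes 0.05 s, during which the arm holds its last target. There are 200 camera calls.

## Working session

There is one attempt and no reset: what is moved stays moved. The work goes in short steps, Python scripts to look and compute and a tool call to move; the robot and the scene stay as the last step left them, time stands still between calls to the robot, and variables do not carry over. Pictures are saved under pics/ and viewed, about 8 in all and at most 12, crops included, and the job is handed in when it is done.

Besides the shell and the picture viewer there is one more tool, called by a JSON object that holds its "method" and its "body". send_rows: Moves the arm, as the interface text tells. Its arguments: {"type":"object","properties":{"series":{"type":"array","items":{"type":"array","items":{"type":"number"}}},"grip_force":{"type":"number"}},"required":["series"]}

```bash
mkdir -p pics; python3 - <<'E'
from cell import monitor, eyes, env
import cv2,numpy as np
for n in("scene","top"):
    im=eyes.grab_frame(n); cv2.imwrite(f"pics/{n}0.png",im[:,:,::-1]); i=eyes.camera_info(n)
    print(n,{k:np.round(v,4).tolist() for k,v in i.items()})
s=monitor.get_state();print(s)
E
```

```text
scene {'intrinsics': [[414.7814, 0.0, 258.3448], [0.0, 414.7814, 190.348], [0.0, 0.0, 1.0]], 'k1': -0.0397, 'R': [[0.5551, -0.8318, -0.0062], [-0.3939, -0.2563, -0.8827], [0.7326, 0.4924, -0.4699]], 't': [-0.3727, 0.3406, 0.6152]}
top {'intrinsics': [[396.8338, 0.0, 257.3711], [0.0, 396.8338, 189.3007], [0.0, 0.0, 1.0]], 'k1': -0.0421, 'R': [[0.0023, -0.9999, 0.01], [-0.9976, -0.0029, -0.0686], [0.0686, -0.0098, -0.9976]], 't': [-0.0769, 0.5909, 0.9789]}
{'time': 0.1, 'joint_pos': array([-1.27851768e+00,  4.94125116e-01,  1.34601989e+00,  1.55163739e-05,
        1.30250215e+00, -9.55255987e-02]), 'dq': array([ 0.00160312, -0.00019231, -0.00271962,  0.0013465 ,  0.00017172,
        0.00025392]), 'joint_torque': array([ 6.24643926e-04, -8.80243063e+01, -3.82542193e+01,  7.05943163e-02,
        4.82953072e-02,  2.55361931e-05]), 'tcp_pos': array([ 0.23625447, -0.57830482,  0.23041205]), 'tool_rot': array([-5.25438071e-04,  9.81260071e-01,  1.92687299e-01, -4.43422838e-05]), 'contact_force': array([ 0.22145077,  0.39242925, -0.33680102]), 'torque': array([-0.03079056, -0.01369295, -0.00823808]), 'grip_width': 1.0001814279664227}
```

View pics/top0.png

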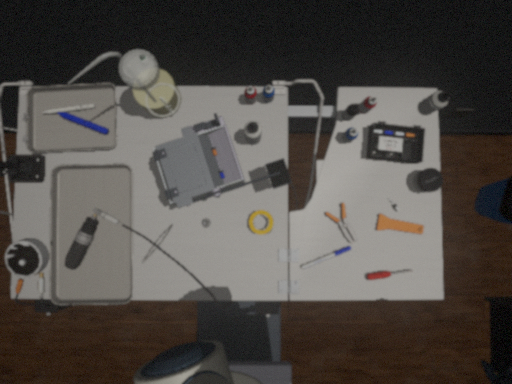

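View pics/scene0.png

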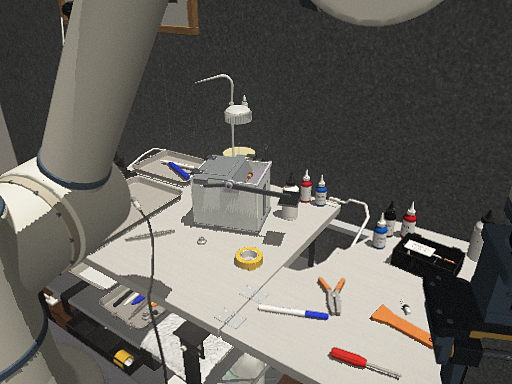

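The top view shows the bin at about (200,162), with its front (chute) facing right (world -y), the lever pad at (276,174) and the catch at about (215,122). The scene view agrees. I'll zoom in for precision.

```bash
python3 - <<'E'
import cv2,numpy as np
a=cv2.imread("pics/top0.png")[105:215,145:300]; b=cv2.imread("pics/scene0.png")[145:250,180:310]
a=cv2.resize(a,None,fx=5,fy=5,interpolation=cv2.INTER_CUBIC)
a=cv2.convertScaleAbs(a,alpha=1.5)
cv2.imwrite("pics/a.png",a); cv2.imwrite("pics/b.png",cv2.resize(b,None,fx=5.5,fy=5.5,interpolation=cv2.INTER_CUBIC))
E
```

```text
(no output)
```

View pics/a.png

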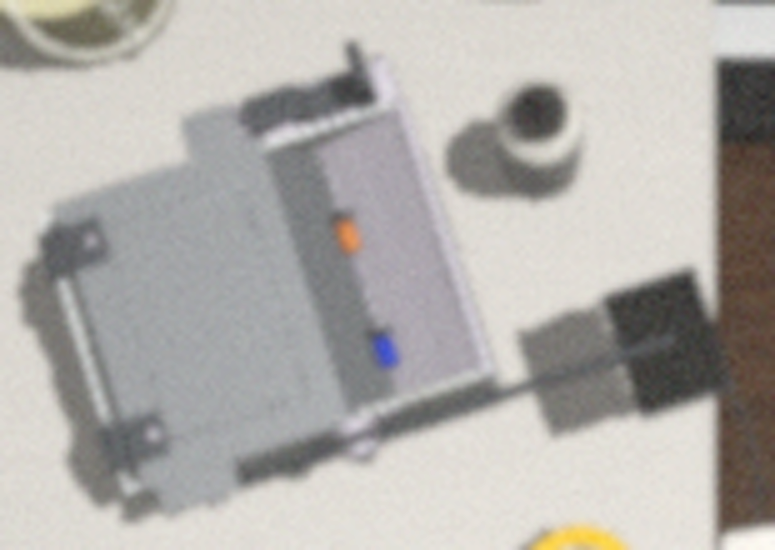

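View pics/b.png

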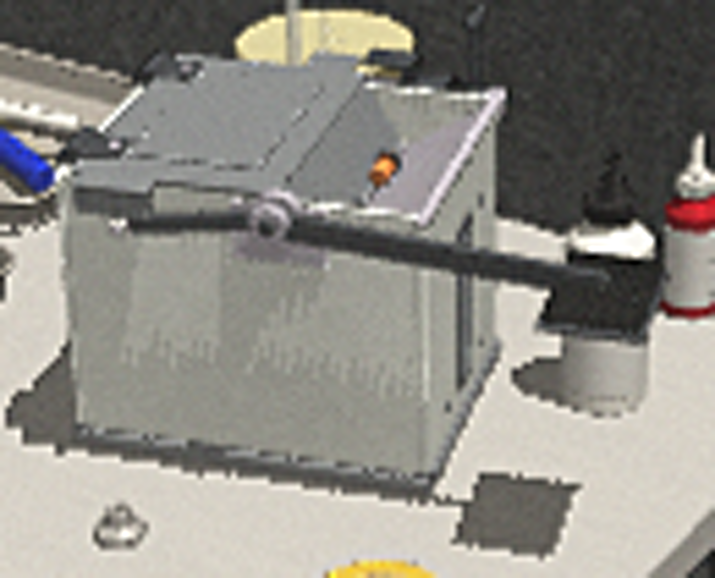

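The crops show the top-view pad corners at (605,297), (693,270), (728,383), (643,410), the front rim corners at about (385,60) and (492,375), and the catch tab at (360,72). I'll fit x, y and yaw to these known points in both views.

```bash
cat > h.py <<'E'
from cell import monitor, eyes, env
import cv2,numpy as np
from scipy.optimize import least_squares
from scipy.spatial.transform import Rotation as Ro
def proj(n,X):
    i=eyes.camera_info(n); X=np.atleast_2d(X)
    return cv2.projectPoints(X,cv2.Rodrigues(np.array(i["R"]))[0],np.array(i["t"]),np.array(i["intrinsics"]),np.array([i["k1"],0,0,0.]))[0][:,0]
def ray(n,uv,z):
    i=eyes.camera_info(n); p=cv2.undistortPoints(np.array([[uv]],float),np.array(i["intrinsics"]),np.array([i["k1"],0,0,0.]))[0,0]
    R=np.array(i["R"]);c=-R.T@i["t"];d=R.T@[p[0],p[1],1];return c+d*(z-c[2])/d[2]
def b2w(p,X): 
    c,s=np.cos(p[2]),np.sin(p[2]);X=np.atleast_2d(X);return np.c_[p[0]+c*X[:,0]-s*X[:,1],p[1]+s*X[:,0]+c*X[:,1],X[:,2]]
E
python3 - <<'E'
from h import *
T=lambda u,v:(145+u/5-.4,105+v/5-.4)
S=lambda u,v:(180+u/5.5-.4,145+v/5.5-.4)
obs=[("top",(-.186,.046,.127),T(693,270)),("top",(-.186,.102,.127),T(728,383)),("top",(-.144,.046,.131),T(605,297)),("top",(-.144,.102,.131),T(643,410)),
("top",(-.085,.065,.145),T(492,375)),("top",(-.085,-.065,.145),T(385,60)),("top",(-.072,-.076,.182),T(352,44)),
("scene",(-.186,.046,.127),S(662,258)),("scene",(-.186,.102,.127),S(640,332)),("scene",(-.144,.102,.131),S(540,324)),
("scene",(-.085,.065,.145),S(425,215)),("scene",(-.085,-.065,.145),S(503,92)),("scene",(-.02,.08,.14),S(272,215))]
f=lambda p,o=obs:np.concatenate([(proj(n,b2w(p,X))[0]-uv) for n,X,uv in o])
for o in (obs[:7],obs[7:],obs):
    r=least_squares(lambda p:f(p,o),[.5,.1,1.8],loss="soft_l1");print(np.round(r.x,4))
print(np.round(f(r.x).reshape(-1,2),1).tolist())
p=r.x;np.save("p.npy",p)
for nm,X in dict(pad=(-.165,.074,.129),piv=(-.02,.074,.14),tab=(-.075,-.076,.17)).items():print(nm,b2w(p,X).round(4))
print("ray pad",ray("top",T(667,340),.129), "spirit top",ray("top",T(540,110),.13))
st=monitor.get_state();print(st["tcp_pos"],Ro.from_quat(np.roll(st["tool_rot"],-1)).as_matrix().round(2))
i=eyes.camera_info("wrist");print(np.round(i["tool_from_camera"],3).tolist())
E
```

```text
[0.6416 0.0598 1.8869]
[0.6427 0.0596 1.872 ]
[0.6427 0.0599 1.8789]
[[-0.6, -0.7], [-0.0, 0.2], [-0.6, -0.8], [-0.7, 0.3], [-0.7, -1.1], [3.3, 6.5], [1.4, 2.7], [0.9, 0.6], [0.1, -1.4], [-0.0, -4.0], [0.2, -0.1], [-0.1, 0.4], [-0.2, 1.3]]
pad [[ 0.6222 -0.1198  0.129 ]]
piv [[0.5782 0.0184 0.14  ]]
tab [[0.7378 0.0115 0.17  ]]
ray pad [ 0.62153745 -0.12069706  0.129     ] spirit top [ 0.72621547 -0.06313425  0.13      ]
[ 0.23625447 -0.57830482  0.23041205] [[ 0.93  0.38 -0.  ]
 [ 0.38 -0.93  0.  ]
 [ 0.   -0.   -1.  ]]
[[-0.001, -0.971, -0.238, 0.068], [1.0, -0.001, -0.001, -0.0], [0.001, -0.238, 0.971, -0.153], [0.0, 0.0, 0.0, 1.0]]
```

Both views agree to about 1 mm and 0.015 rad: pad at (0.622, -0.120, 0.129), tab at (0.738, 0.0115, 0.170), yaw 1.88. The large residual on the far rim corner comes from my mispicking that corner. Next I move above the pad with the jaws shut and tool x along bin x.

{"method": "send_rows", "body": {"series": [[-1,2.4,2.87,0,0,0,0.093],[-1,2.4,2.87,0,0,0,0.093],[-1,2.4,2.87,0,0,0,0.093],[-1,2.4,2.87,0,0,0,0.093],[-1,2.4,2.87,0,0,0,0.093],[-1,2.4,2.87,0,0,0,0.093],[-1,2.4,2.87,0,0,0,0.093],[-1,2.4,2.87,0,0,0,0.093]], "grip_force": 20}}

```text
time: 0.77
tcp_pos: [0.4291, -0.3473, 0.2308]
tool_rot: [-0.0, 0.843, 0.538, -0.0]
contact_force: [0.5, -0.9, -0.6]
grip_width: 0.446
```

{"method": "send_rows", "body": {"series": [[-1,2.4,2.87,0,0,0,0.093],[-1,2.4,2.87,0,0,0,0.093],[-1,2.4,2.87,0,0,0,0.093],[-1,2.4,2.87,0,0,0,0.093],[-1,2.4,2.87,0,0,0,0.093],[-1,2.4,2.87,0,0,0,0.093],[-1,2.4,2.87,0,0,0,0.093],[-1,2.4,2.87,0,0,0,0.093]]}}

```text
time: 1.43
tcp_pos: [0.6211, -0.1176, 0.2306]
tool_rot: [-0.0, 0.59, 0.808, -0.0]
contact_force: [0.0, 0.1, 0.4]
grip_width: 0.005
```

{"method": "send_rows", "body": {"series": [[-1,0,0,0,0,0,0],[-1,0,0,0,0,0,0]]}}

```text
time: 1.6
tcp_pos: [0.621, -0.1177, 0.2303]
tool_rot: [-0.0, 0.59, 0.807, -0.0]
contact_force: [0.3, -0.3, 0.2]
grip_width: 0.007
```

```bash
python3 - <<'E'
from h import *
st=monitor.get_state();p=np.load("p.npy")
R=Ro.from_quat(np.roll(st["tool_rot"],-1));t=st["tcp_pos"]
print(st["time"],t.round(4),R.as_matrix().round(3).tolist(),st["contact_force"].round(2),st["grip_width"])
print("to pad hover",b2w(p,(-.165,.074,.129))[0]-t)
im=eyes.grab_frame("wrist");cv2.imwrite("pics/w1.png",im[:,:,::-1])
print(eyes.camera_info("wrist")["intrinsics"],eyes.camera_info("wrist")["k1"])
E
```

```text
1.6 [ 0.621  -0.1177  0.2303] [[-0.303, 0.953, -0.001], [0.953, 0.303, 0.0], [0.0, -0.001, -1.0]] [ 0.34 -0.3   0.22] 0.0072528061515276816
to pad hover [ 0.00117908 -0.00210359 -0.1013074 ]
[[282.32648787   0.         249.95172449]
 [  0.         282.32648787 188.06619274]
 [  0.           0.           1.        ]] -0.06742746007311372
```

View pics/w1.png

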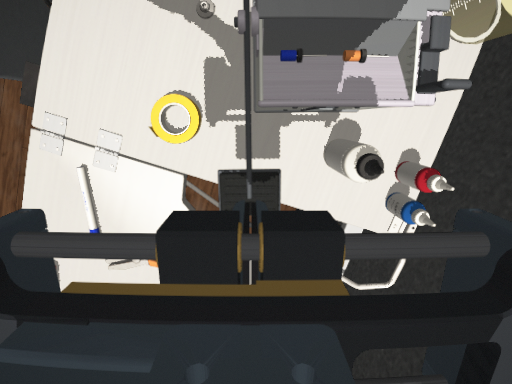

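The wrist view is square to the bin, with the pad under the fingers at (250,190), the cartridges at (291,55) and (355,55), and the catch tab at (455,85). Next I go down to contact.

{"method": "send_rows", "body": {"series": [[-1,0.1,-0.2,-1.3,0,0,0],[-1,0,0,-1.3,0,0,0],[-1,0,0,-1.3,0,0,0],[-1,0,0,-1.3,0,0,0],[-1,0,0,-1.3,0,0,0],[-1,0,0,-1.1,0,0,0],[-1,0,0,-0.1,0,0,0],[-1,0,0,0,0,0,0]]}}

```text
time: 2.32
tcp_pos: [0.6208, -0.1221, 0.1537]
tool_rot: [-0.0, 0.592, 0.806, -0.0]
contact_force: [0.2, 0.1, 0.3]
grip_width: 0.003
```

{"method": "send_rows", "body": {"series": [[-1,0,0,-0.2,0,0,0],[-1,0,0,-0.2,0,0,0],[-1,0,0,-0.2,0,0,0],[-1,0,0,-0.1,0,0,0],[-1,0,0,0,0,0,0]]}}

```text
time: 2.73
tcp_pos: [0.6215, -0.1215, 0.1471]
tool_rot: [0.0, 0.591, 0.806, 0.0]
contact_force: [0.4, -2.4, 5.3]
grip_width: 0.003
```

```bash
python3 - <<'E'
from h import *
# rows from rest to fully pressed: rigid rotation about pivot
p=np.load("p.npy");ph=np.linspace(0,.36,9)
r=lambda a,off:(-.145*np.cos(a)+(-.011+off)*-np.sin(a)*1, -.145*np.sin(a)+(-.011+off)*np.cos(a))
x,z=np.array([ (-.145*np.cos(a)-(.006)*np.sin(a)*-1*-1, -.145*np.sin(a)+.006*np.cos(a)) for a in ph]).T # TCP 17mm above pad: rel z=+6mm
c,s=np.cos(p[2]),np.sin(p[2])
print("steps cm",np.c_[np.diff(x)*c,np.diff(x)*s,np.diff(z)].round(5)*100)
print("rotvec per step",np.array([s,-c,0])*.045, "check pad end", -.145*np.cos(.36)+.011*np.sin(.36)*-1)
E
```

```text
steps cm [[ 0.004 -0.012 -0.653]
 [-0.005  0.016 -0.653]
 [-0.014  0.044 -0.651]
 [-0.023  0.072 -0.649]
 [-0.032  0.1   -0.645]
 [-0.041  0.127 -0.639]
 [-0.049  0.155 -0.633]
 [-0.058  0.182 -0.625]]
rotvec per step [0.0428807  0.01364719 0.        ] check pad end -0.13958005599932652
```

Contact is at TCP z 0.147, as predicted. Next I press along the pad's arc, turning the tool with it.

{"method": "send_rows", "body": {"series": [[-1,0,0,-0.33,0.0215,0.0068,0],[-1,0,0,-0.33,0.0215,0.0068,0],[-1,0,0.01,-0.33,0.0215,0.0068,0],[-1,0,0.01,-0.33,0.0215,0.0068,0],[-1,-0.01,0.02,-0.33,0.0215,0.0068,0],[-1,-0.01,0.02,-0.33,0.0215,0.0068,0],[-1,-0.01,0.04,-0.32,0.0215,0.0068,0],[-1,-0.01,0.04,-0.32,0.0215,0.0068,0]]}}

```text
time: 3.4
tcp_pos: [0.6211, -0.1201, 0.1204]
tool_rot: [-0.073, 0.589, 0.803, 0.054]
contact_force: [0.6, -1.7, 4.2]
grip_width: 0.003
```

{"method": "send_rows", "body": {"series": [[-1,-0.015,0.05,-0.32,0.0215,0.0068,0],[-1,-0.015,0.05,-0.32,0.0215,0.0068,0],[-1,-0.02,0.06,-0.32,0.0215,0.0068,0],[-1,-0.02,0.06,-0.32,0.0215,0.0068,0],[-1,-0.025,0.08,-0.32,0.0215,0.0068,0],[-1,-0.025,0.08,-0.32,0.0215,0.0068,0],[-1,-0.03,0.09,-0.2,0.0215,0.0068,0],[-1,0,0,0,0,0,0]]}}

```text
time: 4.07
tcp_pos: [0.6197, -0.1159, 0.0991]
tool_rot: [-0.137, 0.583, 0.794, 0.1]
contact_force: [1.0, -5.2, 10.5]
grip_width: 0.008
```

```bash
python3 - <<'E'
from h import *
st=monitor.get_state();print(st["time"],st["tcp_pos"],st["contact_force"])
w=eyes.grab_frame("wrist");t=eyes.grab_frame("top")[95:215,145:305];t=cv2.resize(t,(512,384))
cv2.imwrite("pics/c1.png",cv2.resize(np.hstack([w,t])[:,:,::-1],(800,300)))
E
```

```text
4.0667 [ 0.61970933 -0.11592417  0.09912403] [ 0.99577734 -5.22999489 10.51340652]
```

View pics/c1.png

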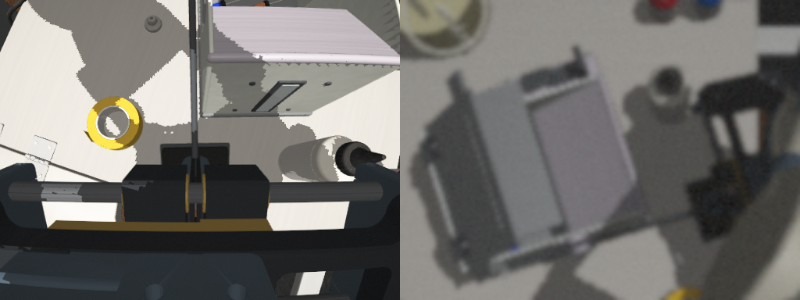

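The lid is wide open and orange is gone from the chute. A small blue patch still shows at the lower chute end (crop (513,247)), so I hold and look again.

{"method": "send_rows", "body": {"series": [[-1,0,0,0,0,0,0],[-1,0,0,0,0,0,0],[-1,0,0,0,0,0,0],[-1,0,0,0,0,0,0],[-1,0,0,0,0,0,0],[-1,0,0,0,0,0,0],[-1,0,0,0,0,0,0],[-1,0,0,0,0,0,0]]}}

```text
time: 4.83
tcp_pos: [0.6197, -0.1158, 0.0996]
tool_rot: [-0.136, 0.583, 0.795, 0.1]
contact_force: [0.8, -7.7, 6.0]
grip_width: 0.009
```

```bash
python3 - <<'E'
from h import *
st=monitor.get_state();print(st["time"],st["tcp_pos"],st["contact_force"])
w=eyes.grab_frame("wrist")[0:60,240:440];t=eyes.grab_frame("top")[105:215,145:245];s=eyes.grab_frame("scene")[130:250,180:290]
h=[cv2.resize(w,(800,240),interpolation=2),np.hstack([cv2.resize(t,(400,350),interpolation=2),cv2.resize(s,(400,350),interpolation=2)])]
cv2.imwrite("pics/c2.png",np.vstack(h)[:,:,::-1])
for n,im in(("w",w),("t",t),("s",s)):
    hs=cv2.cvtColor(im,cv2.COLOR_RGB2HSV)
    for k,l,u in(("blue",(110,90,50),(130,255,255)),("or",(5,120,60),(18,255,255))):
        m=cv2.inRange(hs,l,u);ys,xs=np.nonzero(m);print(n,k,len(xs),xs.mean() if len(xs) else 0,ys.mean() if len(xs) else 0)
E
```

```text
4.8333 [ 0.61970921 -0.11584525  0.09963582] [ 0.78309642 -7.66341424  5.98137046]
w blue 62 37.854838709677416 5.516129032258065
w or 54 93.03703703703704 5.537037037037037
t blue 0 0 0
t or 0 0 0
s blue 61 3.9836065573770494 44.08196721311475
s or 0 0 0
```

View pics/c2.png

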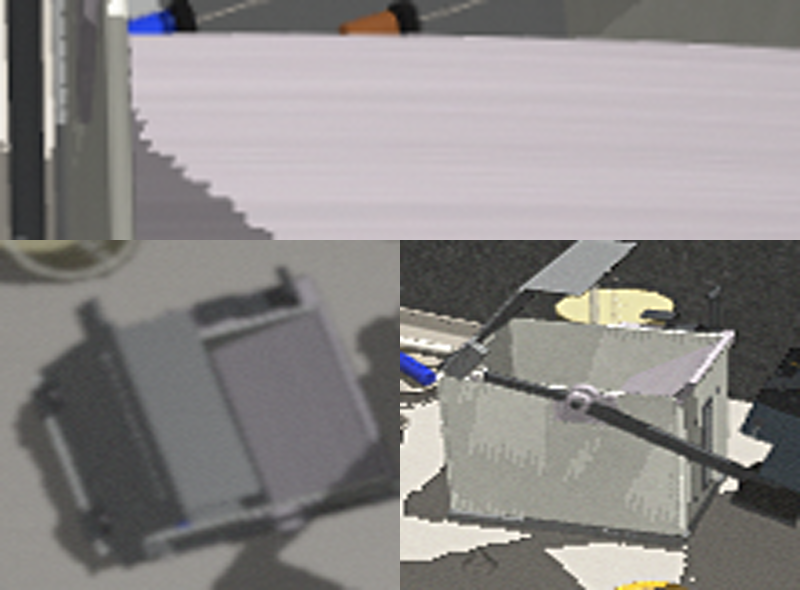

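Both cartridges now show beyond and below the chute's lower edge, partly hidden by it (wrist (278,5) and (333,5)), which suggests the bin floor. I'll cast rays to check the height.

```bash
python3 - <<'E'
from h import *
st=monitor.get_state();p=np.load("p.npy");i=eyes.camera_info("wrist")
R=Ro.from_quat(np.roll(st["tool_rot"],-1)).as_matrix();M=np.array(i["tool_from_camera"])
c=R@M[:3,3]+st["tcp_pos"]
B=lambda X:np.r_[np.array([[np.cos(p[2]),np.sin(p[2])],[-np.sin(p[2]),np.cos(p[2])]])@(X[:2]-p[:2]),X[2]].round(3)
def wr(u,v,z):
    q=cv2.undistortPoints(np.array([[[u,v]]],float),np.array(i["intrinsics"]),np.array([i["k1"],0,0,0.]))[0,0]
    d=R@M[:3,:3]@[q[0],q[1],1];return B(c+d*(z-c[2])/d[2])
for z in(.014,.06,.1):print(z,"blue",wr(278,5.5,z),"or",wr(333,5.5,z),"tip-to-tip collar len",abs(wr(272,5,z)-wr(289,5,z))[1],"edge",wr(300,8.5,z))
print("top blue",B(ray("top",(145+183/4,105+(525-240)/350*110),.014)))
E
```

```text
0.014 blue [0.058 0.046 0.014] or [ 0.059 -0.009  0.014] tip-to-tip collar len 0.016999999999999994 edge [0.055 0.024 0.014]
0.06 blue [0.021 0.051 0.06 ] or [0.022 0.006 0.06 ] tip-to-tip collar len 0.013999999999999999 edge [0.018 0.033 0.06 ]
0.1 blue [-0.012  0.056  0.1  ] or [-0.011  0.019  0.1  ] tip-to-tip collar len 0.011999999999999997 edge [-0.014  0.041  0.1  ]
top blue [0.051 0.052 0.014]
```

Wrist and top rays agree with the bin floor: the spacing is 55 mm and the top-view blue is at (0.051, 0.052), so both are in. Next I let the lever up at about 13 mm/s along the reverse arc.

{"method": "send_rows", "body": {"series": [[-1,0.01,-0.03,0.1,-0.0072,-0.0023,0],[-1,0.01,-0.03,0.1,-0.0072,-0.0023,0],[-1,0.01,-0.03,0.1,-0.0072,-0.0023,0],[-1,0.008,-0.027,0.107,-0.0072,-0.0023,0],[-1,0.008,-0.027,0.107,-0.0072,-0.0023,0],[-1,0.008,-0.027,0.107,-0.0072,-0.0023,0],[-1,0.008,-0.027,0.107,-0.0072,-0.0023,0],[-1,0.008,-0.027,0.107,-0.0072,-0.0023,0]]}}

```text
time: 5.65
tcp_pos: [0.6201, -0.1175, 0.1079]
tool_rot: [-0.112, 0.586, 0.799, 0.082]
contact_force: [1.7, -4.9, 3.7]
grip_width: 0.005
```

{"method": "send_rows", "body": {"series": [[-1,0.007,-0.02,0.107,-0.0072,-0.0023,0],[-1,0.007,-0.02,0.107,-0.0072,-0.0023,0],[-1,0.007,-0.02,0.107,-0.0072,-0.0023,0],[-1,0.007,-0.02,0.107,-0.0072,-0.0023,0],[-1,0.007,-0.02,0.107,-0.0072,-0.0023,0],[-1,0.007,-0.02,0.107,-0.0072,-0.0023,0],[-1,0.005,-0.017,0.107,-0.0072,-0.0023,0],[-1,0.005,-0.017,0.107,-0.0072,-0.0023,0]]}}

```text
time: 6.32
tcp_pos: [0.6207, -0.1191, 0.1165]
tool_rot: [-0.087, 0.588, 0.802, 0.064]
contact_force: [1.8, -4.1, 3.8]
grip_width: 0.006
```

{"method": "send_rows", "body": {"series": [[-1,0.005,-0.017,0.107,-0.0072,-0.0023,0],[-1,0.005,-0.017,0.107,-0.0072,-0.0023,0],[-1,0.005,-0.017,0.107,-0.0072,-0.0023,0],[-1,0.005,-0.017,0.107,-0.0072,-0.0023,0],[-1,0.003,-0.013,0.107,-0.0072,-0.0023,0],[-1,0.003,-0.013,0.107,-0.0072,-0.0023,0],[-1,0.003,-0.013,0.107,-0.0072,-0.0023,0],[-1,0.003,-0.013,0.107,-0.0072,-0.0023,0]]}}

```text
time: 6.98
tcp_pos: [0.621, -0.1203, 0.1251]
tool_rot: [-0.063, 0.59, 0.804, 0.046]
contact_force: [2.6, -3.7, 4.1]
grip_width: 0.004
```

{"method": "send_rows", "body": {"series": [[-1,0.003,-0.01,0.108,-0.0072,-0.0023,0],[-1,0.003,-0.01,0.108,-0.0072,-0.0023,0],[-1,0.003,-0.007,0.11,-0.0072,-0.0023,0],[-1,0.003,-0.007,0.11,-0.0072,-0.0023,0],[-1,0.003,-0.007,0.11,-0.0072,-0.0023,0],[-1,0.003,-0.007,0.11,-0.0072,-0.0023,0],[-1,0,-0.003,0.11,-0.0072,-0.0023,0],[-1,0,-0.003,0.11,-0.0072,-0.0023,0]]}}

```text
time: 7.65
tcp_pos: [0.6212, -0.1208, 0.1339]
tool_rot: [-0.038, 0.591, 0.805, 0.029]
contact_force: [2.4, -3.2, 5.3]
grip_width: 0.005
```

{"method": "send_rows", "body": {"series": [[-1,0,-0.003,0.11,-0.0072,-0.0023,0],[-1,0,-0.003,0.11,-0.0072,-0.0023,0],[-1,0,-0.003,0.11,-0.0072,-0.0023,0],[-1,0,0,0.11,-0.0072,-0.0023,0],[-1,0,0,0.11,-0.0072,-0.0023,0],[-1,0,0,0.11,-0.0072,-0.0023,0],[-1,0,0,0.11,-0.0072,-0.0023,0],[-1,0,0,0.11,-0.0072,-0.0023,0]]}}

```text
time: 8.32
tcp_pos: [0.6211, -0.1209, 0.1427]
tool_rot: [-0.014, 0.591, 0.806, 0.011]
contact_force: [2.1, -2.5, 4.2]
grip_width: 0.01
```

{"method": "send_rows", "body": {"series": [[-1,0,0,0.11,-0.0072,-0.0023,0],[-1,0,0,0.11,-0.0072,-0.0023,0],[-1,0,0,0.1,-0.0072,-0.0023,0],[-1,0,0,0.1,-0.0072,-0.0023,0],[-1,0,0,0.1,-0.0072,-0.0023,0],[-1,0,0,0.1,0,0,0],[-1,0,0,0.1,0,0,0],[-1,0,0,0.1,0,0,0]]}}

```text
time: 8.98
tcp_pos: [0.6211, -0.1209, 0.1508]
tool_rot: [0.001, 0.591, 0.806, -0.0]
contact_force: [1.5, -2.0, 4.1]
grip_width: 0.005
```

{"method": "send_rows", "body": {"series": [[-1,0,0,0.1,0,0,0],[-1,0,0,0.1,0,0,0],[-1,0,0,0.1,0,0,0],[-1,0,0,0.1,0,0,0],[-1,0,0,0.1,0,0,0],[-1,0,0,0.1,0,0,0],[-1,0,0,0.1,0,0,0],[-1,0,0,0.1,0,0,0]]}}

```text
time: 9.65
tcp_pos: [0.6211, -0.1209, 0.1587]
tool_rot: [0.001, 0.591, 0.806, -0.0]
contact_force: [0.2, -0.3, 0.1]
grip_width: 0.006
```

The force has gone to zero, so the lever is at rest and the lid is down. Next I move to in front of the catch tab, check, then lower.

{"method": "send_rows", "body": {"series": [[-1,0,0,1.7,0,0,0],[-1,0,0,1.7,0,0,0],[-1,0,0,1.7,0,0,0],[-1,0,0,1.0,0,0,0]]}}

```text
time: 9.98
tcp_pos: [0.6217, -0.121, 0.2216]
tool_rot: [0.002, 0.591, 0.806, 0.0]
contact_force: [0.5, 0.0, 0.3]
grip_width: 0.005
```

{"method": "send_rows", "body": {"series": [[-1,1.57,1.3,0,0,0,0],[-1,1.57,1.3,0,0,0,0],[-1,1.57,1.3,0,0,0,0],[-1,1.57,1.3,0,0,0,0],[-1,1.57,1.3,0,0,0,0],[-1,1.57,1.3,0,0,0,0],[-1,1.57,1.3,0,0,0,0],[-1,1.57,1.3,0,0,0,0]]}}

```text
time: 10.65
tcp_pos: [0.7473, -0.0161, 0.2194]
tool_rot: [0.001, 0.591, 0.806, -0.0]
contact_force: [-0.8, -0.3, 0.6]
grip_width: 0.003
```

```bash
python3 - <<'E'
from h import *
st=monitor.get_state();p=np.load("p.npy");print(st["time"],st["tcp_pos"],st["contact_force"])
print("move to pre-push",(b2w(p,(-.105,-.076,.174))[0]-st["tcp_pos"])*100)
w=eyes.grab_frame("wrist");s=cv2.resize(eyes.grab_frame("scene")[120:250,170:340],(512,384),interpolation=2)
cv2.imwrite("pics/c3.png",cv2.resize(np.hstack([w,s])[:,:,::-1],(800,300)))
i=eyes.camera_info("wrist");R=Ro.from_quat(np.roll(st["tool_rot"],-1)).as_matrix();M=np.array(i["tool_from_camera"])
A=(R@M[:3,:3]).T;c=R@M[:3,3]+st["tcp_pos"]
X=b2w(p,[(-.075,-.066,.182),(-.075,-.086,.182),(-.075,-.076,.17)])
q=cv2.projectPoints(X,cv2.Rodrigues(A)[0],-A@c,np.array(i["intrinsics"]),np.array([i["k1"],0,0,0.]))[0][:,0];print("tab predicted in view (scaled)",q*400/512)
E
```

```text
10.65 [ 0.74731846 -0.01613948  0.2193951 ] [-0.79329326 -0.32170461  0.568435  ]
move to pre-push [-0.03992092 -0.09650542 -4.53950962]
tab predicted in view (scaled) [[182.3629769  137.55462035]
 [205.09331764 137.46091585]
 [193.79496967 134.94584649]]
```

View pics/c3.png

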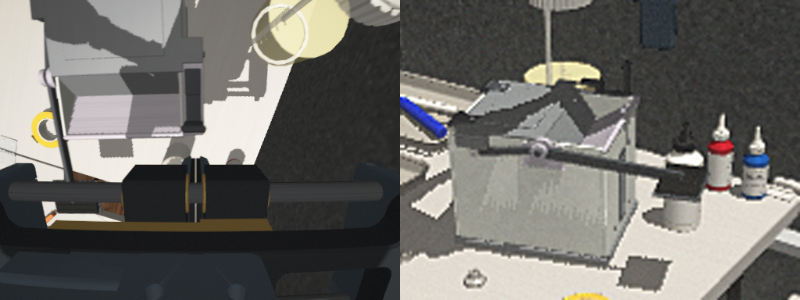

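The lid is shut and the chute empty. The tab shows at (182-205, ~132), matching the prediction (182-205, 137), and the fingers are lined up with it. Next I lower in front of it.

{"method": "send_rows", "body": {"series": [[-1,0,-0.1,-1.1,0,0,0],[-1,0,0,-1.1,0,0,0],[-1,0,0,-1.1,0,0,0],[-1,0,0,-1.1,0,0,0],[-1,0,0,-0.1,0,0,0],[-1,0,0,0,0,0,0]]}}

```text
time: 11.25
tcp_pos: [0.746, -0.0182, 0.1735]
tool_rot: [0.0, 0.592, 0.806, -0.001]
contact_force: [0.9, -0.1, -0.3]
grip_width: 0.006
```

{"method": "send_rows", "body": {"series": [[-1,-0.09,0.29,0,0,0,0],[-1,-0.09,0.29,0,0,0,0],[-1,-0.09,0.29,0,0,0,0],[-1,-0.09,0.29,0,0,0,0],[-1,-0.09,0.29,0,0,0,0],[-1,0,0,0,0,0,0]]}}

```text
time: 11.75
tcp_pos: [0.7422, -0.0027, 0.1751]
tool_rot: [0.001, 0.591, 0.807, -0.0]
contact_force: [0.4, -0.1, 0.1]
grip_width: 0.006
```

{"method": "send_rows", "body": {"series": [[-1,-0.09,0.29,0,0,0,0],[-1,-0.09,0.29,0,0,0,0],[-1,-0.06,0.19,0,0,0,0],[-1,0,0,0,0,0,0]]}}

```text
time: 12.08
tcp_pos: [0.7398, 0.0047, 0.1748]
tool_rot: [0.001, 0.591, 0.806, -0.0]
contact_force: [0.7, -0.2, -0.9]
grip_width: 0.005
```

No contact force yet, so I continue in small steps.

{"method": "send_rows", "body": {"series": [[-1,-0.06,0.19,0,0,0,0],[-1,-0.06,0.19,0,0,0,0],[-1,0,0,0,0,0,0]]}}

```text
time: 12.33
tcp_pos: [0.7386, 0.0084, 0.1748]
tool_rot: [0.001, 0.591, 0.806, -0.0]
contact_force: [-0.2, -1.2, 1.6]
grip_width: 0.005
```

```bash
python3 - <<'E'
from h import *
st=monitor.get_state();print(st["time"],st["tcp_pos"],st["contact_force"])
w=eyes.grab_frame("wrist")[120:320,150:350];s=eyes.grab_frame("scene")[120:220,220:320]
cv2.imwrite("pics/c4.png",np.hstack([cv2.resize(w,(400,400),interpolation=2),cv2.resize(s,(400,400),interpolation=2)])[:,:,::-1])
E
```

```text
12.3333 [0.73857206 0.00841602 0.17478485] [-0.16601456 -1.22231233  1.57627284]
```

View pics/c4.png

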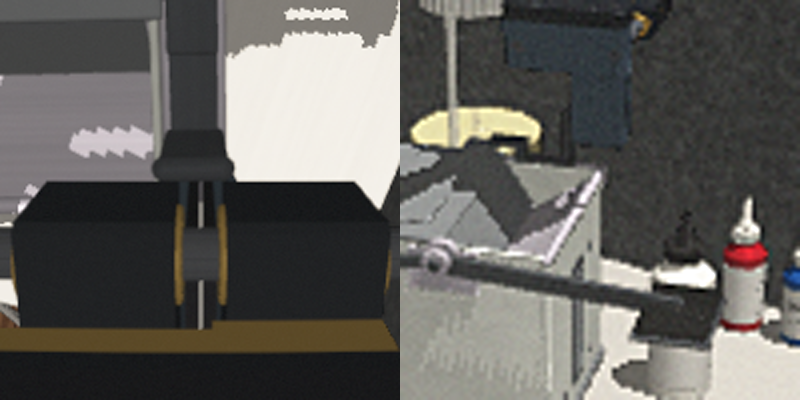

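The tab is right against the fingertips (wrist crop (193,150)) and first contact reads about 1.2 N. I keep pushing.

{"method": "send_rows", "body": {"series": [[-1,-0.06,0.19,0,0,0,0],[-1,-0.06,0.19,0,0,0,0],[-1,-0.06,0.19,0,0,0,0],[-1,0,0,0,0,0,0]]}}

```text
time: 12.77
tcp_pos: [0.7367, 0.0142, 0.1747]
tool_rot: [0.001, 0.591, 0.806, -0.0]
contact_force: [-0.2, -1.2, 0.4]
grip_width: 0.007
```

{"method": "send_rows", "body": {"series": [[-1,-0.06,0.19,0,0,0,0],[-1,-0.06,0.19,0,0,0,0],[-1,-0.06,0.19,0,0,0,0],[-1,0,0,0,0,0,0]]}}

```text
time: 13.1
tcp_pos: [0.7353, 0.0184, 0.1749]
tool_rot: [0.002, 0.592, 0.806, -0.001]
contact_force: [1.6, -10.2, -0.6]
grip_width: 0.006
```

{"method": "send_rows", "body": {"series": [[-1,-0.06,0.19,0,0,0,0],[-1,-0.06,0.19,0,0,0,0],[-1,0,0,0,0,0,0]]}}

```text
time: 13.35
tcp_pos: [0.7351, 0.0192, 0.1752]
tool_rot: [0.004, 0.592, 0.806, -0.002]
contact_force: [6.8, -29.4, -0.7]
grip_width: 0.002
```

The force jumped to 29 N at TCP bin x = -67 mm. With a 16 mm half-width finger that puts the tab face at -51, which is the stop (nominal -53). I back off, retreat, then verify the tab position.

{"method": "send_rows", "body": {"series": [[-1,0.1,-0.3,0,0,0,0],[-1,0.2,-0.7,0,0,0,0],[-1,0.3,-1.0,0,0,0,0],[-1,0.3,-1.0,0.5,0,0,0],[-1,0,0,2,0,0,0],[-1,0,0,2,0,0,0],[-1,0,-1,2,0,0,0],[-1,0,-1,1,0,0,0]]}}

```text
time: 14.02
tcp_pos: [0.7438, -0.0272, 0.2529]
tool_rot: [0.002, 0.591, 0.807, 0.001]
contact_force: [-0.1, -0.5, 0.8]
grip_width: 0.006
```

{"method": "send_rows", "body": {"series": [[-1,0,-2,0,0,0,0],[-1,0,-2,0,0,0,0],[-1,0,-2,0,0,0,0],[-1,0,0,0,0,0,0],[-1,0,0,0,0,0,0]]}}

```text
time: 14.43
tcp_pos: [0.7427, -0.0885, 0.2494]
tool_rot: [0.001, 0.592, 0.806, -0.0]
contact_force: [-0.2, 0.8, -0.1]
grip_width: 0.009
```

```bash
python3 - <<'E'
from h import *
st=monitor.get_state();p=np.load("p.npy");print(st["time"],st["tcp_pos"],st["contact_force"])
w=eyes.grab_frame("wrist");s=cv2.resize(eyes.grab_frame("scene")[120:250,170:340],(512,384),interpolation=2)
i=eyes.camera_info("wrist");R=Ro.from_quat(np.roll(st["tool_rot"],-1)).as_matrix();M=np.array(i["tool_from_camera"])
A=(R@M[:3,:3]).T;c=R@M[:3,3]+st["tcp_pos"]
for tr,col in((0,(255,0,0)),(.022,(0,255,0))):
    X=b2w(p,[(-.075+tr,-.066,.182),(-.075+tr,-.086,.182)])
    q=cv2.projectPoints(X,cv2.Rodrigues(A)[0],-A@c,np.array(i["intrinsics"]),np.array([i["k1"],0,0,0.]))[0][:,0];print(q)
x0,y0=(q.mean(0)-[75,55]).astype(int);x0,y0=max(x0,0),max(y0,0);k=w[y0:y0+110,x0:x0+150];print(x0,y0)
cv2.imwrite("pics/c5.png",np.hstack([cv2.resize(k,(450,330),interpolation=2),cv2.resize(s,(350,330))])[:,:,::-1])
E
```

```text
14.4333 [ 0.74272026 -0.08846354  0.24944629] [-0.24994587  0.79130463 -0.11275489]
[[269.44077473  78.54328212]
 [296.35794727  78.55437739]]
[[269.630845    47.10791558]
 [297.05258587  47.18018305]]
208 0
```

View pics/c5.png

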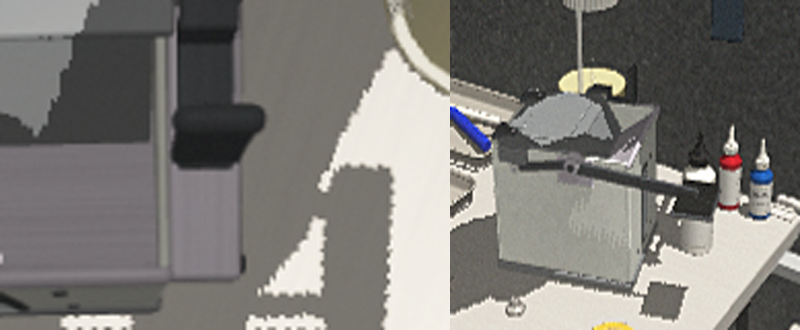

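The tab's front top edge is now at wrist row ~43-45 (home predicted 47, open 78), so the catch is home. The lid is shut, the spirit bottle is in place and the robot is clear.

```bash
python3 -c "
from cell import env
print(env.hand_in())"
```

```text
the job is handed in; nothing more can be done
None
```

I pressed the lever along its arc, and both cartridges slid into the bin. I then let the lever up at about 13 mm/s, pushed the catch over the lid, and handed in at about 14.5 s with the arm clear.

**Checks before handing in**
- **Cartridges:** with the lid open, both showed below the chute's lower edge. The top and wrist views placed the blue one on the bin floor to within about 1 cm. The orange one showed only in the wrist view, 55 mm from the blue one as in the chute. The chute was empty after closing.
- **Lid:** the lever force fell steadily to zero with no sudden drop, and the lid looked shut in the last pictures.
- **Catch:** its tab showed at row 43–45 of the wrist picture, against 47 predicted for home and 78 for open. The push met a hard stop at about 30 N at the fingertips.
- **Surroundings:** the spirit bottle was still in place in the last picture. I checked the other items around the bin only by eye in the pictures.

**Disagreements**
- One far rim corner did not fit the bin pose (about 7 px). I put that down to picking the wrong corner; both views agreed on the pose to about 1 mm.
- The 2 N catch friction barely showed in the force readings, so exactly when the fingers met the tab is uncertain.
- The stop came about 2 mm past the nominal home position.

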